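# Shut and bolt the timing case

## Robot

A 6-joint arm with a two-finger parallel gripper is mounted at the origin on the work surface. World frame = base frame: x ahead of the robot, y to its left, z up, the work surface at z = 0. Lengths are in m, angles in rad, forces in N, time in s.
With the tool pointing down it reaches from about 0.3 to 0.775 m from the base axis. Payload 14.6 kg.
Tool frame: the origin (TCP) lies midway between the tips of the shut fingers; the grasp point (between the pads) lies behind it (manip.grip_depth is the z of the grasp point in the tool frame, in m); z points along the fingers, y is the direction in which the jaws open and shut (so a half turn about z gives the same grasp; the last joint's range is limited). The gripper opens to 85 mm and grips with 20 to 120 N. Pads are 22 mm wide; open, the fingers measure 114 mm over their backs; the gripper's body (76 mm by 85 mm) begins 54 mm behind the grasp point. The pads swing forward as they close: fully open they stand 13 mm farther back than shut.
Start: joints at [1.241, 0.3, 1.521, -0, 1.321, -0.067], TCP at [0.143, 0.531, 0.231] pointing down, gripper open.
Joint ranges: [-3.03, 3.03], [-0.79, 2.21], [0.23, 2.52], [-1.04, 4.18], [0, 3.07], [-2.55, 2.55]. Speed limits (rad/s): [2.22, 2.22, 2.57, 3.14, 3.14, 3.14].

## Interface

Orientations are given as [roll, pitch, yaw] about the fixed x, y, z axes, in that order (R = Rz(yaw) Ry(pitch) Rx(roll)).
In Python, from plant import status, capture, job, spotter, manip gives the robot as it stands.
- The arm moves only by the tool play_rows, never from a script. Its argument "series" is a list of rows, each a list of 7 numbers: the shift along the tool's x, y, z in units of 30 mm (1.0 is 30 mm), then the turn, a rotation vector about the tool's x, y, z in units of 6 degrees (1.0 is 6 degrees), then the finger opening in mm, from 0 to 85.4. A call has 1 to 12 rows; each row shifts and turns the commanded pose from where the row before left it, along the tool's axes as they then stand; what a row does not reach is not made up. A row lasts 1/12 s, in which the tool goes at most 41.7 mm and 7.16 degrees, less where a joint would pass 70% of its speed; a pose out of reach is approached as far as the arm can. A call is refused whole if a number of a shift passes 1 or a number of a turn 1, either way. A call with a gripper value outside its range is refused whole. The fingers move at their own pace and stop on an object; "grip_force" is the grip in N (left out, the last holds). Time passes only in rows, so rows that do not move let the fingers close. It gives the time, the measured TCP pose, the force and the opening at its end, in the units of the state.
- status.sense(): the state, without advancing time (a new reading comes with each control period).
- capture(name): name is "scene" or "side" or "wrist"; returns a dict with "frame" (420x560x3 uint8, blue, green, red), "fx", "fy", "cx", "cy" (pixels), "R" (3x3) and "t" (3): a world point X has camera coordinates R X + t; the wrist camera has in their place "hand_eye" (4x4, takes a point from camera to tool coordinates, whose origin is the TCP and whose axes are the flange's). Camera axes: x right, y down, z forward; pixel columns grow to the right and rows downward; lengths in m; the calibration is good to about 2 mm. A picture is of the moment at which its call begins: read the wrist's pose just before it. There is no depth.
- job.finish_job(): hands the job in, once; it reports no verdict.
Trained networks look in the newest picture that a camera, given by its name, has taken for a name from the list of things; names that differ only in an ending like _2 or _b are one class to them, and where a whole thing is asked for, a point or a joint stands for the part that bears it (a point fixed in the world has none). Each returns a list of dicts, best first, with "score" (0 to 1); they miss things now and then, are a little off and sometimes report something else, mostly with a low value. They report only what shows in the picture. A call takes as long as a camera call.
- spotter.recognise(target, camera): "at" ([column, row] in pixels, amid what is visible of it).
- spotter.silhouettes(target, camera): "region" (420x560 bool, what is visible of it) and "at" ([column, row] in pixels, amid what is visible of it).
- spotter.mark_of(target, camera): "at" ([column, row] in pixels: a listed point, or the origin of a listed thing).
The state is a dict: "time_s": time; "joint_pos": joint angles; "qvel": joint speeds; "effort": joint torques, N m; "eef_pos": TCP position; "orientation": TCP orientation; "ft_force": force on the tool from outside, world axes, zero at the start; "torque": the same for the moment, N m; "finger_gap": finger opening in m.
Only numpy, scipy, OpenCV 4.12 (cv2) and the standard library are available. Lean on these libraries where they do the work, as an engineer would, in place of code of your own. Each camera call takes 0.05 s, during which the arm holds its last target. There are 200 camera calls.

## Task

Close up the aluminium instrument case with the fingertips alone: gently push its half-open lid down until it is fully shut, and only then push both slide bolts on top of the lid outward, away from the middle, until they are fully home. Grip and lift nothing, do not open the lid any farther, do not slam or force it, do not shove the case about, and leave everything else on the desk and inside the case where it is.

Things in the scene. Friction and masses are not known exactly. Their poses are not given: they have to be found in the camera images.
- case: aluminium case loose on the desk, 200 mm deep (x) by 300 wide (y), rim 80 high, about 4.5 kg; slides under some 15 N or more. Origin: centre of its underside; x from its front (handle juts out 27 mm, 40 mm up) to its hinged back, y to its left, z up. At each side, 65 mm in front of the centre, a 30 mm wide steel keeper plate, 7 mm out from the wall, rises to 114 mm over the desk
- lid (a joint): the case's lid, hinged along the back rim: 0 = shut, grows as it opens (rad), stop at 1.5, starts at 0.75 to 1.15. Stiff hinge: it stays where it is left and does not fall; 2 to 6 N near its front edge moves it. A shallow shell 200 mm deep, 300 wide, 24 thick over the rim: its flat outer face lies 104 mm above the desk when shut
- case_hinge (a point): middle of the hinge line, on the back rim of the case, 100 mm behind the case's centre and 80 mm above the desk; the hinge line runs along the case's y
- lid_press (a point): point on the outer (upper) face of the lid, on the middle line between the two bolts, 165 mm from the hinge line and 35 mm from the lid's front edge, 24 mm out from the plane through the hinge and the lid's lower rim; its z axis is the outward normal of that face
- bolt_left (a joint): left slide bolt on the lid's outer face: 0 = drawn back, 0.030 = fully home (end stop), in m. It slides along the case's y, away from the middle (to the case's left). Starts at 0 to 0.005. 2 to 3 N moves it and it stays where left
- tab_left (a point): centre of the top of the left bolt's upright steel tab. The tab is 28 mm (case x) by 12 mm (sliding direction) and stands 21.5 mm up from the lid's outer face, 35 mm behind the lid's front edge (65 mm in front of the case's centre when shut); drawn back its centre is 75 mm left of the case's middle, home 105 mm. Push on its flat inner side
- bolt_right (a joint): right slide bolt, the mirror image: 0 = drawn back, 0.030 = fully home, in m; it slides away from the middle, towards the case's right (-y of the case)
- tab_right (a point): top of the tab of the right bolt, at its centre; same size, drawn back 75 mm and home 105 mm to the right of the case's middle
- stopwatch: loose black stopwatch, 52 mm across, 18 mm high, lying inside the open case; origin at the centre of its underside. It is shut in with the lid
- tape: loose white tape roll lying on the desk to the front left of the case, 90 mm across, 35 mm high; origin at the centre of its underside
- tape2: loose clear tape roll, 60 mm across, 24 mm high, left of the case; origin at the centre of its underside
- pencup: white pen cup, 72 mm across, 95 mm high, pens to 145 mm, right of the case; origin at the centre of its underside
- marker: loose marker pen, 120 mm long along its x, 16 mm high, lying to the front right of the case; origin near its centre on its underside
- sensor: loose grey sensor box, 50 by 80 mm, 47 mm high, left of the case; origin at the centre of its underside

How it is judged:
By the outcome, as a careful person would: the job done as asked, in the order asked, and still so for the second after the job is handed in, with the robot touching nothing.
It also fails if it takes over 48 s, if anything falls off the work surface, if the arm or the gripper's body presses on something with over 40 N, if the wrist force passes 120 N, or if a joint passes its speed limit or range.

## Working session

There is one attempt and no reset: what is moved stays moved. The work goes in short steps, Python scripts to look and compute and a tool call to move; the robot and the scene stay as the last step left them, time stands still between calls to the robot, and variables do not carry over. Pictures are saved under pics/ and viewed, about 8 in all and at most 12, crops included, and the job is handed in when it is done.

Besides the shell and the picture viewer there is one more tool, called after "Call:" as name(argument=value, ...) on one line, values as JSON. play_rows: Moves the arm, as the interface text tells. Its arguments: {"type":"object","properties":{"series":{"type":"array"},"grip_force":{"type":"number"}},"required":["series"]}

```bash
mkdir -p pics; ls
python3 - <<'E'
from plant import status, capture, job, spotter, manip
import cv2,numpy as np
s=status.sense();print({k:np.round(v,3).tolist() for k,v in s.items()},manip.grip_depth)
ims=[]
for c in("scene","side"):
    d=capture(c);cv2.imwrite(f"pics/{c}0.png",d["frame"])
    print(c,d["fx"],d["cx"],d["cy"],np.round(d["R"],4).tolist(),np.round(d["t"],4).tolist())
    for n in("case","case_hinge","lid_press","tab_left","tab_right","stopwatch","tape","tape2","pencup","marker","sensor"):
        print(n,[(np.round(r["at"],1).tolist(),round(r["score"],2)) for r in spotter.mark_of(n,c)[:3]])
E
```

```text
pics
{'time_s': 0.0, 'joint_pos': [1.241, 0.3, 1.522, 0.0, 1.321, -0.067], 'qvel': [0.0, 0.001, -0.001, 0.0, -0.001, 0.0], 'effort': [-0.002, -54.349, -36.181, -0.0, 0.004, 0.0], 'eef_pos': [0.143, 0.531, 0.231], 'orientation': [-3.14, -0.0, 2.879], 'ft_force': [0.083, 0.135, -0.362], 'torque': [0.025, -0.043, 0.075], 'finger_gap': 0.086} -0.0187
scene 398.65827344275306 278.47147196047007 216.18443232832007 [[-0.8888, 0.458, -0.0165], [0.3332, 0.6209, -0.7096], [-0.3148, -0.6362, -0.7044]] [0.4717, -0.1123, 1.1939]
case [([261.4, 250.0], 0.83)]
case_hinge [([216.8, 238.3], 0.76), ([239.4, 178.0], 0.36), ([216.6, 156.2], 0.34)]
lid_press [([234.4, 179.0], 0.77), ([213.9, 161.1], 0.57)]
tab_left [([235.8, 204.5], 0.7)]
tab_right [([218.0, 157.3], 0.65)]
stopwatch [([269.5, 259.7], 0.94)]
tape [([400.8, 296.1], 0.95), ([336.3, 377.3], 0.57)]
tape2 [([400.8, 296.1], 0.95), ([336.3, 377.3], 0.57)]
pencup [([209.5, 160.2], 0.57), ([260.3, 245.7], 0.31)]
marker [([263.2, 160.4], 0.59)]
sensor [([381.7, 366.4], 0.7)]
side 405.88817150682604 284.48558278870337 208.2353143273689 [[0.6716, -0.7408, -0.0166], [-0.5072, -0.4433, -0.739], [0.5401, 0.5047, -0.6735]] [-0.3836, 0.3468, 0.8591]
case [([287.0, 223.6], 0.66)]
case_hinge [([314.3, 193.7], 0.88)]
lid_press [([298.0, 148.3], 0.72)]
tab_left [([295.5, 149.5], 0.6), ([286.2, 133.9], 0.47)]
tab_right [([327.7, 159.4], 0.6)]
stopwatch [([270.6, 198.9], 0.53)]
tape [([168.5, 219.8], 0.93), ([207.0, 168.8], 0.82)]
tape2 [([168.5, 219.8], 0.93), ([207.0, 168.8], 0.82)]
pencup [([411.0, 309.3], 0.86), ([297.3, 147.7], 0.67)]
marker [([343.6, 330.8], 0.56)]
sensor [([184.7, 182.8], 0.78)]
```

View pics/scene0.png

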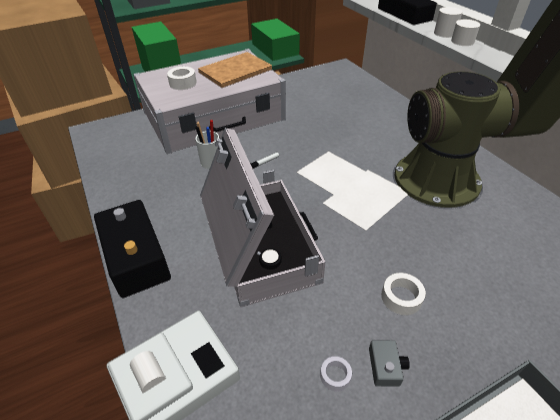

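View pics/side0.png

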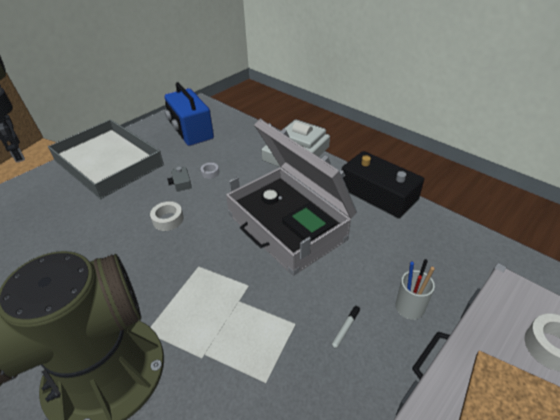

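The scene shows the case with its lid about half open and the bolts near (247,208) and (224,150). The keepers are near (313,265) and (268,176). In the side view the case is near (290,220), with the keepers at (235,185) and (304,245). I'll zoom in to get corner points.

Run:
```python
import cv2,numpy as np
a=cv2.imread("pics/scene0.png")[120:310,190:340];b=cv2.imread("pics/side0.png")[110:280,215:365]
a=cv2.resize(a,None,fx=2.66,fy=2.66,interpolation=2);b=cv2.resize(b,None,fx=2.66,fy=2.66,interpolation=2)
o=np.zeros((max(a.shape[0],b.shape[0]),798,3),np.uint8);o[:a.shape[0],:a.shape[1]]=a;o[:b.shape[0],399:399+b.shape[1]]=b
cv2.imwrite("pics/z.png",o);print(o.shape)
```

```text
(505, 798, 3)
```

View pics/z.png

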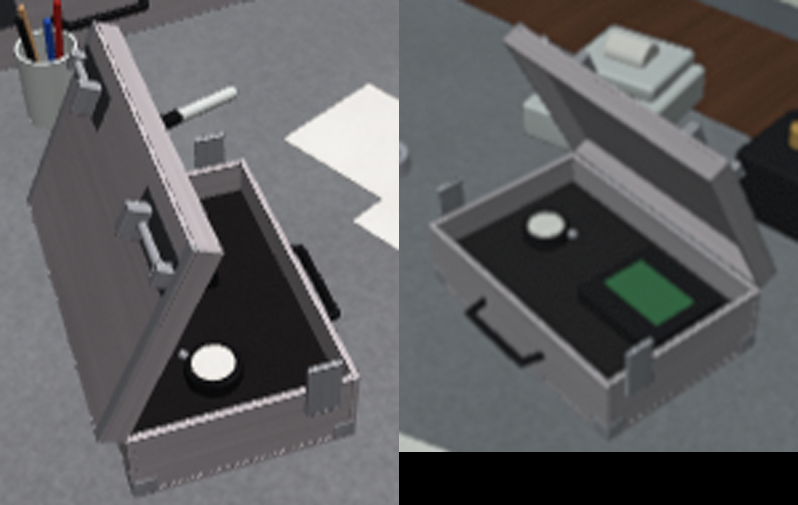

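The crop shows the case corners, keepers, bolts and lid edge clearly. I'll fit the case pose and lid angle to hand-picked corners.

```bash
cat > h.py <<'E'
import numpy as np
from scipy.optimize import least_squares
from plant import status, capture, job, spotter, manip
def proj(d,X):
    c=np.asarray(X)@np.array(d["R"]).T+d["t"]; return np.c_[d["fx"]*c[:,0]/c[:,2]+d["cx"],d["fy"]*c[:,1]/c[:,2]+d["cy"]]
def lidpt(q,s,y,n):  # s from hinge, n outward -> case coords
    return [.1-s*np.cos(q)+n*np.sin(q),y,.08+s*np.sin(q)+n*np.cos(q)]
def world(p,X):
    c,s=np.cos(p[2]),np.sin(p[2]);X=np.atleast_2d(X)
    return np.c_[p[0]+c*X[:,0]-s*X[:,1],p[1]+s*X[:,0]+c*X[:,1],X[:,2]]
def fit(obs,cams,x0,scale=2):
    # obs: (cam,(u,v),X or ('L',s,y,n))
    def pts(p): return [lidpt(p[3],*X[1:]) if X[0]=='L' else X for _,_,X in obs]
    def f(p):
        W=world(p,pts(p)); return np.concatenate([proj(cams[c],W[i:i+1])[0]-uv for i,(c,uv,_) in enumerate(obs)])
    r=least_squares(f,x0,loss='soft_l1',f_scale=scale); return r.x,f(r.x).reshape(-1,2)
E
cat > f1.py <<'E'
from h import *
cams={c:capture(c) for c in("scene","side")}
a=lambda u,v:(190+u/2.66,120+v/2.66); b=lambda u,v:(215+(u-399)/2.66,110+v/2.66)
O=[("scene",a(357,377),(-.1,.15,.08)),("scene",a(243,162),(-.1,-.15,.08)),("scene",a(135,495),(.1,.15,0)),("scene",a(355,432),(-.1,.15,0)),
("scene",a(190,255),('L',.2,.15,.024)),("scene",a(220,252),('L',.2,.15,0)),("scene",a(95,25),('L',.2,-.15,.024)),("scene",a(118,28),('L',.2,-.15,0)),
("scene",a(326,366),(-.065,.157,.114)),("scene",a(209,137),(-.065,-.157,.114)),
("side",b(431,226),(-.1,.15,.08)),("side",b(608,383),(-.1,-.15,.08)),("side",b(610,437),(-.1,-.15,0)),("side",b(757,293),(.1,-.15,.08)),("side",b(755,343),(.1,-.15,0)),
("side",b(573,156),(.1,.15,.08)),("side",b(452,185),(-.065,.157,.114)),("side",b(639,345),(-.065,-.157,.114)),("side",b(715,180),('L',.2,-.15,0))]
p,r=min((fit(O,cams,[.4,.2,y,.9]) for y in np.arange(-3,3.2,.5)),key=lambda z:np.sum(np.abs(z[1])))
print(np.round(p,4));print(np.round(r,1).tolist())
W=lambda X:np.round(world(p,X)[0],3)
print("press",W(lidpt(p[3],.165,0,.024)),"shut",W(lidpt(0,.165,0,.024)))
for n,X in(("hinge",(.1,0,.08)),("tabL",lidpt(p[3],.165,.075,.0455)),("tabR",lidpt(p[3],.165,-.075,.0455)),("edge",lidpt(p[3],.2,0,.024)),("tabLshut",lidpt(0,.165,.075,.0455)),("tabRshut",lidpt(0,.165,-.075,.0455))):
  w=world(p,X);print(n,W(X),*[np.round(proj(cams[c],w)[0],1) for c in cams])
E
python3 f1.py
```

```text
[ 5.7710e-01  8.0000e-04 -6.4325e+00  1.1208e+00]
[[0.1, -0.2], [-1.3, -1.5], [-1.5, 1.5], [-1.4, 0.7], [0.2, -1.7], [0.6, 0.7], [-2.2, -1.5], [-1.3, -0.5], [-1.2, 0.6], [-2.1, -0.8], [-2.2, -0.4], [-1.0, 1.7], [-1.7, 2.1], [0.7, -1.3], [-1.2, 0.6], [-0.9, -1.4], [-2.5, -0.5], [0.3, 1.2], [-3.2, 0.8]]
press [ 0.626 -0.007  0.239] shut [0.513 0.01  0.104]
hinge [ 0.676 -0.014  0.08 ] [220.  236.5] [312.2 191.1]
tabL [0.657 0.065 0.248] [233.8 200.9] [286.5 133.5]
tabR [ 0.634 -0.084  0.248] [217.  157.2] [325.5 158.5]
edge [ 0.611 -0.004  0.271] [240.2 165.6] [294.9 143.1]
tabLshut [0.524 0.085 0.126] [297.6 227.8] [248.9 190. ]
tabRshut [ 0.502 -0.064  0.126] [276.3 186.5] [283.9 219.4]
```

The fit is good to about 2 px: case at (0.577, 0.001), yaw -0.149, lid about 1.12 rad. I'll raise the arm, shut the fingers, align the tool to the case (tool x = -case x, tool y = case y), and cross above the lid.

Call:
play_rows(series=[[0,0,-0.9,0,0,-0.27,0],[0,0,-0.9,0,0,-0.27,0],[0,0,-0.9,0,0,-0.27,0],[0,0,-0.9,0,0,-0.27,0],[-0.8,-0.6,0,0,0,0,0],[-0.8,-0.6,0,0,0,0,0],[-0.8,-0.6,0,0,0,0,0],[-0.8,-0.6,0,0,0,0,0],[-0.8,-0.6,0,0,0,0,0],[-0.8,-0.6,0,0,0,0,0],[-0.8,-0.6,0,0,0,0,0],[-0.8,-0.6,0,0,0,0,0]], grip_force=30)

```text
time_s: 2.3
eef_pos: [0.312, 0.3589, 0.3394]
orientation: [3.141, 0.0, 2.992]
ft_force: [0.0, 1.0, 0.3]
finger_gap: 0.0001
```

Call:
play_rows(series=[[-0.8,-0.6,0,0,0,0,0],[-0.8,-0.6,0,0,0,0,0],[-0.8,-0.6,0,0,0,0,0],[-0.8,-0.6,0,0,0,0,0],[-0.8,-0.6,0,0,0,0,0],[-0.8,-0.6,0,0,0,0,0],[-0.8,-0.6,0,0,0,0,0],[-0.8,-0.6,0,0,0,0,0],[-0.8,-0.6,0,0,0,0,0],[-0.8,-0.6,0,0,0,0,0],[0,0,0,0,0,0,0],[0,0,0,0,0,0,0]])

```text
time_s: 3.3
eef_pos: [0.5222, 0.1454, 0.3388]
orientation: [-3.141, -0.001, 2.99]
ft_force: [-0.9, -0.2, -0.1]
finger_gap: -0.0
```

```bash
cat >> h.py <<'E'
P0=np.array([.5771,.0008,-.1493])
def case_tcp(p=P0):
    s=status.sense();d=np.array(s["eef_pos"])-[p[0],p[1],0];c,n=np.cos(p[2]),np.sin(p[2])
    f=s["ft_force"]
    print("t",round(s["time_s"],2),"tcp in case",np.round([c*d[0]+n*d[1],-n*d[0]+c*d[1],d[2]],4),"yaw err",round(s["orientation"][2]-np.pi-p[2],4),"F case",np.round([c*f[0]+n*f[1],-n*f[0]+c*f[1],f[2]],1),"gap",s["finger_gap"])
E
python3 -c "
from h import *;import cv2
case_tcp();print(status.sense()['orientation'],status.sense()['joint_pos'])
d=capture('scene');cv2.imwrite('pics/s1.png',d['frame'])
e=capture('side');cv2.imwrite('pics/s2.png',np.hstack([cv2.resize(d['frame'][60:310,150:350],(400,500)),cv2.resize(e['frame'][60:310,200:400],(400,500))]))"
```

```text
t 3.3 tcp in case [-0.0758  0.1348  0.3388] yaw err -0.0025 F case [-0.8 -0.3 -0.1] gap -4.9341155983948876e-05
[-3.14133033e+00 -8.64587631e-04  2.98979618e+00] [ 2.03903518e-01  2.24986393e-01  1.36871098e+00  5.51994894e-05
  1.54879710e+00 -1.21509769e+00]
```

View pics/s2.png

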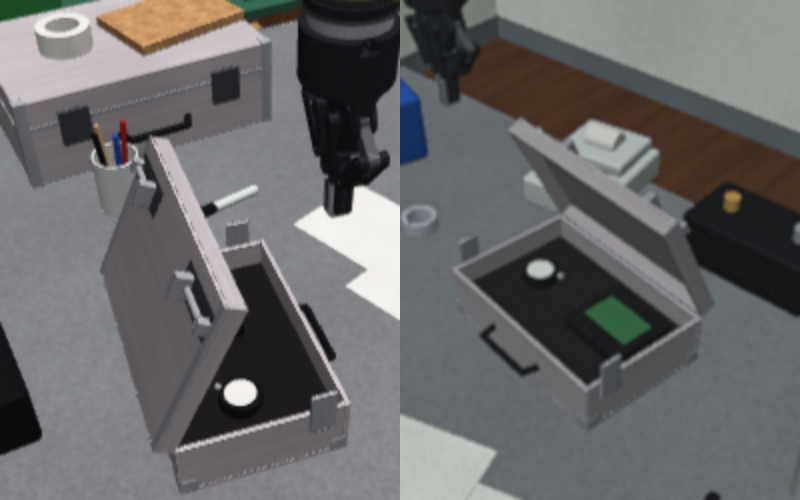

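The gripper hangs clear of the case, which hasn't moved. I'll carry on over the lid to just behind it.

Call:
play_rows(series=[[-0.57,-0.45,0,0,0,0,0],[-0.57,-0.45,0,0,0,0,0],[-0.57,-0.45,0,0,0,0,0],[-0.57,-0.45,0,0,0,0,0],[-0.57,-0.45,0,0,0,0,0],[-0.57,-0.45,0,0,0,0,0],[-0.57,-0.45,0,0,0,0,0],[-0.57,-0.45,0,0,0,0,0],[-0.57,-0.45,0,0,0,0,0],[-0.57,-0.45,0,0,0,0,0],[0,0,0,0,0,0,0],[0,0,0,0,0,0,0]])

```text
time_s: 4.4
eef_pos: [0.6707, -0.0121, 0.3388]
orientation: [3.141, -0.001, 2.992]
ft_force: [0.5, 0.7, -0.6]
finger_gap: 0.0001
```

```bash
python3 -c "
from h import *;case_tcp()"
```

```text
t 4.4 tcp in case [0.0945 0.0012 0.3388] yaw err -0.0002 F case [ 0.4  0.8 -0.6] gap 7.039517266498465e-05
```

Call:
play_rows(series=[[0,0,0.6,0,0,0,0],[0,0,0.6,0,0,0,0],[0,0,0.6,0,0,0,0],[0,0,0.6,0,0,0,0],[0,0,0.5,0,0,0,0],[0,0,0.3,0,0,0,0],[0.2,0,0,0,0,0,0],[0.2,0,0,0,0,0,0],[0.2,0,0,0,0,0,0],[0.1,0,0,0,0,0,0],[0,0,0,0,0,0,0],[0,0,0,0,0,0,0]])

```text
time_s: 5.4
eef_pos: [0.6499, -0.0095, 0.2441]
orientation: [3.141, 0.001, 2.992]
ft_force: [-0.6, 0.2, -0.6]
finger_gap: 0.0002
```

```bash
python3 -c "
from h import *;case_tcp();import cv2
d=capture('scene');e=capture('side');cv2.imwrite('pics/s3.png',np.hstack([cv2.resize(d['frame'][60:310,150:350],(400,500)),cv2.resize(e['frame'][60:310,200:400],(400,500))]))"
```

```text
t 5.4 tcp in case [0.0735 0.0006 0.2441] yaw err -0.0004 F case [-0.6  0.1 -0.6] gap 0.0001931843236210921
```

View pics/s3.png

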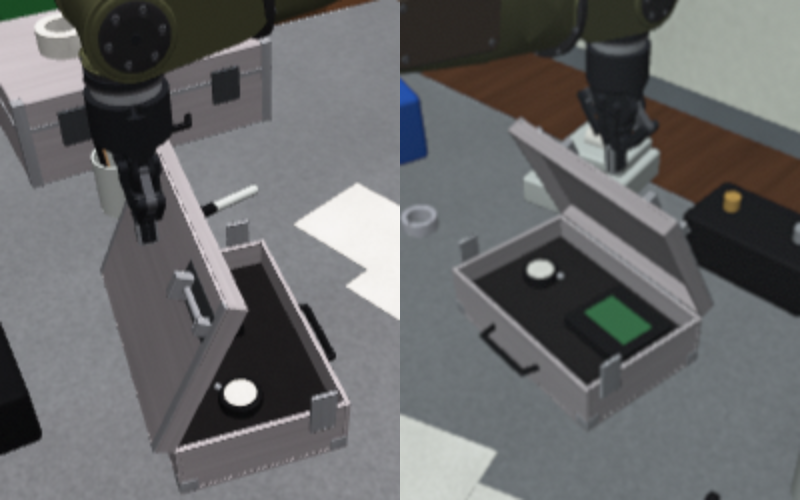

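The fingertips are behind the lid, midway between the two bolts, with no contact yet. I'll start pushing along the arc.

Call:
play_rows(series=[[0.13,0,0.05,0,0,0,0],[0.13,0,0.05,0,0,0,0],[0.13,0,0.05,0,0,0,0],[0.13,0,0.05,0,0,0,0],[0.13,0,0.05,0,0,0,0],[0.13,0,0.05,0,0,0,0],[0.13,0,0.05,0,0,0,0],[0.13,0,0.05,0,0,0,0]])

```text
time_s: 6.17
eef_pos: [0.6188, -0.0048, 0.2313]
orientation: [3.142, 0.001, 2.992]
ft_force: [4.7, 0.1, 0.7]
finger_gap: -0.0001
```

```bash
python3 -c "
from h import *;case_tcp()"
```

```text
t 6.17 tcp in case [0.0421 0.0006 0.2313] yaw err -0.0004 F case [4.6 0.8 0.7] gap -0.00014854099467830214
```

Call:
play_rows(series=[[0.123,0,0.063,0,0,0,0],[0.123,0,0.063,0,0,0,0],[0.123,0,0.063,0,0,0,0],[0.123,0,0.063,0,0,0,0],[0.116,0,0.076,0,0,0,0],[0.116,0,0.076,0,0,0,0],[0.116,0,0.076,0,0,0,0],[0.116,0,0.076,0,0,0,0],[0.108,0,0.087,0,0,0,0],[0.108,0,0.087,0,0,0,0],[0.108,0,0.087,0,0,0,0],[0.108,0,0.087,0,0,0,0]])

```text
time_s: 7.17
eef_pos: [0.5775, 0.0013, 0.2038]
orientation: [-3.142, -0.0, 2.992]
ft_force: [0.9, 0.7, 3.6]
finger_gap: 0.0002
```

Call:
play_rows(series=[[0.1,0,0.098,0,0,0,0],[0.1,0,0.098,0,0,0,0],[0.1,0,0.098,0,0,0,0],[0.1,0,0.098,0,0,0,0],[0.09,0,0.107,0,0,0,0],[0.09,0,0.107,0,0,0,0],[0.09,0,0.107,0,0,0,0],[0.09,0,0.107,0,0,0,0],[0.078,0,0.115,0,0,0,0],[0.078,0,0.115,0,0,0,0],[0.078,0,0.115,0,0,0,0],[0.078,0,0.115,0,0,0,0]])

```text
time_s: 8.17
eef_pos: [0.5458, 0.0061, 0.1653]
orientation: [3.142, -0.0, 2.992]
ft_force: [0.7, 1.0, 2.0]
finger_gap: -0.0001
```

```bash
python3 -c "
from h import *;case_tcp()
import cv2
d=capture('scene');e=capture('side');cv2.imwrite('pics/s4.png',np.hstack([cv2.resize(d['frame'][60:310,150:350],(400,500)),cv2.resize(e['frame'][60:310,200:400],(400,500))]))"
```

```text
t 8.17 tcp in case [-0.0317  0.0006  0.1653] yaw err -0.0004 F case [0.5 1.1 2. ] gap -7.493342921286487e-05
```

View pics/s4.png

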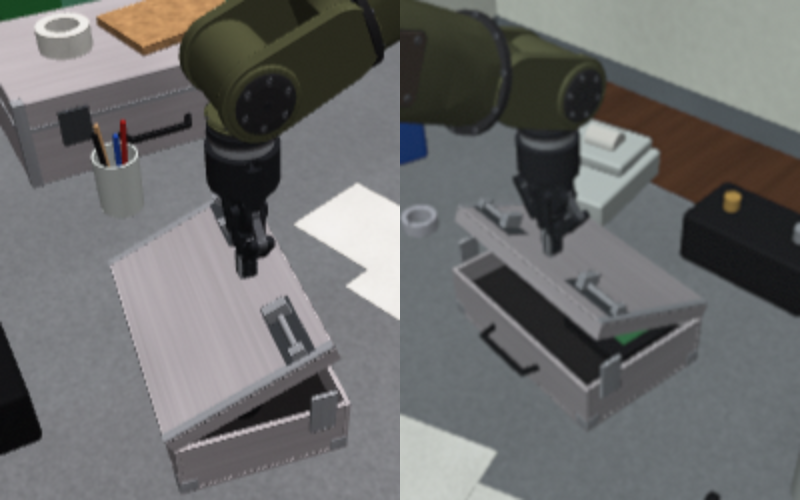

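The lid is at about 0.4 rad and following the tip, and the case hasn't moved. I'll continue more slowly.

Call:
play_rows(series=[[0.06,0,0.11,0,0,0,0],[0.06,0,0.11,0,0,0,0],[0.06,0,0.11,0,0,0,0],[0.06,0,0.11,0,0,0,0],[0.05,0,0.11,0,0,0,0],[0.045,0,0.11,0,0,0,0],[0.045,0,0.11,0,0,0,0],[0.04,0,0.11,0,0,0,0],[0.04,0,0.11,0,0,0,0],[0.035,0,0.11,0,0,0,0],[0.035,0,0.1,0,0,0,0],[0.03,0,0.1,0,0,0,0]])

```text
time_s: 9.27
eef_pos: [0.5293, 0.0086, 0.1264]
orientation: [-3.142, -0.0, 2.992]
ft_force: [-1.0, 0.2, 1.2]
finger_gap: -0.0003
```

```bash
python3 -c "
from h import *;case_tcp()"
```

```text
t 9.27 tcp in case [-0.0484  0.0006  0.1264] yaw err -0.0004 F case [-1.   0.1  1.2] gap -0.0003233031946033324
```

Call:
play_rows(series=[[0.03,0,0.07,0,0,0,0],[0.025,0,0.07,0,0,0,0],[0.02,0,0.07,0,0,0,0],[0.02,0,0.07,0,0,0,0],[0.02,0,0.07,0,0,0,0],[0.02,0,0.06,0,0,0,0],[0.01,0,0.06,0,0,0,0],[0.01,0,0.06,0,0,0,0],[0,0,0.05,0,0,0,0],[0,0,0.04,0,0,0,0]])

```text
time_s: 10.1
eef_pos: [0.5247, 0.0093, 0.1079]
orientation: [-3.142, -0.001, 2.992]
ft_force: [-0.6, 0.4, 1.5]
finger_gap: 0.0001
```

```bash
python3 -c "
from h import *;case_tcp()"
```

```text
t 10.1 tcp in case [-0.0531  0.0006  0.1079] yaw err -0.0004 F case [-0.7  0.3  1.5] gap 0.00013702010257237636
```

Call:
play_rows(series=[[0,0,0.035,0,0,0,0],[0,0,0.035,0,0,0,0]])

```text
time_s: 10.27
eef_pos: [0.5248, 0.0093, 0.1059]
orientation: [-3.142, -0.0, 2.992]
ft_force: [-0.8, -0.1, 2.3]
finger_gap: -0.0001
```

Call:
play_rows(series=[[0,0,0.033,0,0,0,0],[0,0,0,0,0,0,0]])

```text
time_s: 10.43
eef_pos: [0.5249, 0.0093, 0.1049]
orientation: [3.142, -0.0, 2.992]
ft_force: [-0.1, 0.0, -0.3]
finger_gap: -0.0001
```

Call:
play_rows(series=[[0,0,0.03,0,0,0,0],[0,0,0,0,0,0,0]])

```text
time_s: 10.6
eef_pos: [0.5249, 0.0093, 0.1041]
orientation: [-3.142, 0.0, 2.992]
ft_force: [-0.5, 0.1, -0.7]
finger_gap: 0.0004
```

Call:
play_rows(series=[[0,0,0.02,0,0,0,0],[0,0,0,0,0,0,0]])

```text
time_s: 10.77
eef_pos: [0.525, 0.0093, 0.1041]
orientation: [3.142, 0.0, 2.992]
ft_force: [-2.7, 0.7, 6.6]
finger_gap: 0.0003
```

```bash
python3 -c "
from h import *;case_tcp()"
```

```text
t 10.77 tcp in case [-0.0528  0.0006  0.1041] yaw err -0.0004 F case [-2.8  0.3  6.6] gap 0.0003036279465953614
```

Call:
play_rows(series=[[0,0,0.02,0,0,0,0],[0,0,0,0,0,0,0]])

```text
time_s: 10.93
eef_pos: [0.525, 0.0093, 0.104]
orientation: [3.142, 0.001, 2.992]
ft_force: [-7.2, 0.9, 12.8]
finger_gap: 0.0003
```

Call:
play_rows(series=[[0,0,0.015,0,0,0,0],[0,0,0,0,0,0,0],[0,0,0,0,0,0,0]])

```text
time_s: 11.18
eef_pos: [0.525, 0.0093, 0.104]
orientation: [3.142, 0.001, 2.992]
ft_force: [-9.6, 1.0, 19.0]
finger_gap: 0.0
```

```bash
python3 -c "
from h import *;case_tcp()
import cv2
d=capture('scene');e=capture('side');cv2.imwrite('pics/s5.png',np.hstack([cv2.resize(d['frame'][130:310,220:360],(400,514),interpolation=2),cv2.resize(e['frame'][130:310,210:350],(400,514),interpolation=2)]))"
```

```text
t 11.18 tcp in case [-0.0527  0.0007  0.104 ] yaw err -0.0004 F case [-9.7 -0.4 19. ] gap 2.5418323583302263e-05
```

View pics/s5.png

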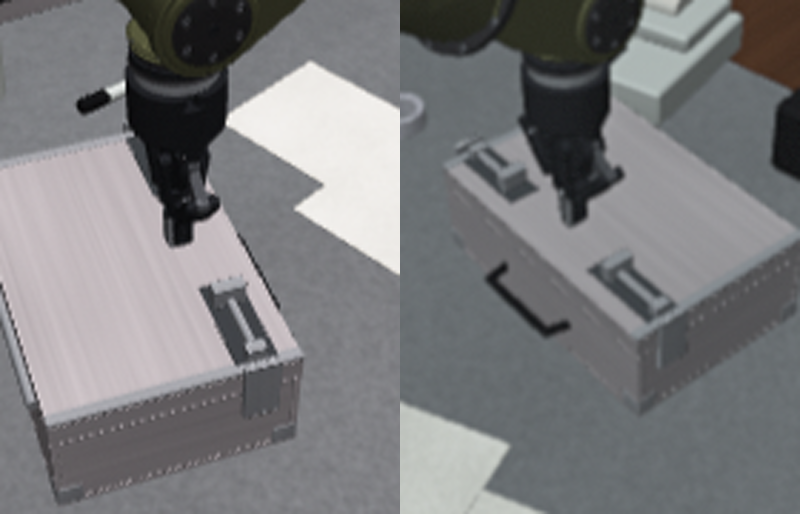

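The lid is shut: it meets a rigid stop at z = 0.104, and the force rises without further motion. The left tab is at (228,283) in the crop. Next I lift 8 mm, line up with the tab row, and go left.

Call:
play_rows(series=[[0,0,-0.15,0,0,0,0],[0,0,-0.19,0,0,0,0],[0.2,0,0,0,0,0,0],[0.2,0.2,0,0,0,0,0],[0,0.3,0,0,0,0,0],[0,0.3,0,0,0,0,0],[0,0.3,0,0,0,0,0],[0,0.2,0,0,0,0,0],[0,0.1,0,0,0,0,0],[0,0,0,0,0,0,0]])

```text
time_s: 12.12
eef_pos: [0.5194, 0.0534, 0.1126]
orientation: [-3.142, -0.0, 2.993]
ft_force: [0.1, -0.4, -0.1]
finger_gap: 0.0001
```

```bash
python3 -c "
from h import *;case_tcp()
p=P0
for c in('scene','side'):
  d=capture(c)
  for n,X in(('tab_left',(-.065,.075,.1255)),('tab_right',(-.065,-.075,.1255)),('lid_press',(-.065,0,.104)),('case_hinge',(.1,0,.08)),('case',(0,0,0))):
    print(c,n,[(np.round(r['at'],1).tolist(),round(r['score'],2)) for r in spotter.mark_of(n,c)[:2]],np.round(proj(d,world(p,X))[0],1))
"
```

```text
t 12.12 tcp in case [-0.0649  0.0435  0.1126] yaw err 0.0007 F case [ 0.2 -0.4 -0.1] gap 7.514162336893231e-05
scene tab_left [([293.2, 228.4], 0.68)] [297.7 227.8]
scene tab_right [([334.3, 378.9], 0.67), ([277.0, 184.8], 0.39)] [276.3 186.4]
scene lid_press [([288.0, 209.9], 0.81)] [286.4 212.5]
scene case_hinge [([217.9, 240.7], 0.83)] [220.  236.4]
scene case [([262.2, 249.8], 0.84)] [262.4 247.9]
side tab_left [([248.6, 187.8], 0.63)] [248.9 190. ]
side tab_right [([287.8, 218.5], 0.71)] [283.9 219.4]
side lid_press [([262.9, 207.7], 0.69)] [266.1 210.2]
side case_hinge [([316.4, 192.6], 0.71)] [312.2 191.1]
side case [([287.2, 224.5], 0.65)] [285.7 226.8]
```

Call:
play_rows(series=[[0,0.08,0,0,0,0,0],[0,0.08,0,0,0,0,0],[0,0.08,0,0,0,0,0],[0,0.08,0,0,0,0,0],[0,0.08,0,0,0,0,0],[0,0.08,0,0,0,0,0]])

```text
time_s: 13.22
eef_pos: [0.5215, 0.0672, 0.1127]
orientation: [-3.142, -0.0, 2.992]
ft_force: [-0.1, 0.1, -0.4]
finger_gap: -0.0002
```

Call:
play_rows(series=[[0,0.08,0,0,0,0,0],[0,0.08,0,0,0,0,0],[0,0.08,0,0,0,0,0],[0,0.08,0,0,0,0,0]])

```text
time_s: 13.55
eef_pos: [0.5228, 0.0764, 0.1127]
orientation: [-3.141, -0.0, 2.992]
ft_force: [-0.4, -2.2, 0.5]
finger_gap: -0.0001
```

```bash
python3 -c "
from h import *;case_tcp()"
```

```text
t 13.55 tcp in case [-0.0649  0.0667  0.1127] yaw err -0.0005 F case [-0.  -2.2  0.5] gap -7.33085393270393e-05
```

Contact at 2.2 N. I'll keep pushing outward.

Call:
play_rows(series=[[0,0.09,0,0,0,0,0],[0,0.09,0,0,0,0,0],[0,0.09,0,0,0,0,0],[0,0.09,0,0,0,0,0],[0,0.09,0,0,0,0,0],[0,0.07,0,0,0,0,0]])

```text
time_s: 14.05
eef_pos: [0.5253, 0.0921, 0.1127]
orientation: [3.142, 0.0, 2.992]
ft_force: [-0.2, -2.4, 0.7]
finger_gap: -0.0002
```

Call:
play_rows(series=[[0,0.04,0,0,0,0,0],[0,0.04,0,0,0,0,0]])

```text
time_s: 14.22
eef_pos: [0.5256, 0.0943, 0.1127]
orientation: [-3.142, 0.0, 2.992]
ft_force: [0.6, -2.2, -1.2]
finger_gap: -0.0003
```

Call:
play_rows(series=[[0,0.04,0,0,0,0,0],[0,0.03,0,0,0,0,0]])

```text
time_s: 14.38
eef_pos: [0.5258, 0.0953, 0.1127]
orientation: [-3.14, -0.0, 2.992]
ft_force: [-0.5, -16.5, 1.9]
finger_gap: -0.0002
```

```bash
python3 -c "
from h import *;case_tcp()"
```

```text
t 14.38 tcp in case [-0.0648  0.0858  0.1127] yaw err -0.0004 F case [  2.  -16.4   1.9] gap -0.00021728855146777162
```

Hard stop at y = 0.086, i.e. the tab's inner face at about 0.099 as expected for home. I'll back off and go to the right bolt.

Call:
play_rows(series=[[0,-0.2,0,0,0,0,0],[0,-0.5,0,0,0,0,0],[0,-0.6,0,0,0,0,0],[0,-0.7,0,0,0,0,0],[0,-0.7,0,0,0,0,0],[0,-0.6,0,0,0,0,0],[0,-0.5,0,0,0,0,0],[0,-0.4,0,0,0,0,0],[0,-0.2,0,0,0,0,0],[0,0,0,0,0,0,0]])

```text
time_s: 15.22
eef_pos: [0.5061, -0.035, 0.1128]
orientation: [3.141, 0.0, 2.991]
ft_force: [-0.6, -0.8, -0.6]
finger_gap: -0.0001
```

```bash
python3 -c "
from h import *;case_tcp()"
```

```text
t 15.22 tcp in case [-0.0649 -0.046   0.1128] yaw err -0.0015 F case [-0.5 -0.9 -0.6] gap -0.00011747422438390926
```

Call:
play_rows(series=[[0,-0.08,0,0,0,0,0],[0,-0.08,0,0,0,0,0],[0,-0.08,0,0,0,0,0],[0,-0.08,0,0,0,0,0],[0,-0.08,0,0,0,0,0],[0,-0.08,0,0,0,0,0]])

```text
time_s: 15.72
eef_pos: [0.504, -0.0486, 0.1127]
orientation: [3.142, 0.0, 2.992]
ft_force: [-0.2, 0.4, -0.6]
finger_gap: -0.0002
```

```bash
python3 -c "
from h import *;case_tcp()"
```

```text
t 15.72 tcp in case [-0.0649 -0.0597  0.1127] yaw err -0.0001 F case [-0.3  0.4 -0.6] gap -0.00016749060844493786
```

Call:
play_rows(series=[[0,-0.08,0,0,0,0,0],[0,-0.08,0,0,0,0,0],[0,-0.08,0,0,0,0,0],[0,-0.08,0,0,0,0,0]])

```text
time_s: 16.05
eef_pos: [0.5026, -0.0582, 0.1127]
orientation: [3.141, -0.0, 2.992]
ft_force: [0.8, 2.6, -0.5]
finger_gap: -0.0001
```

Call:
play_rows(series=[[0,-0.08,0,0,0,0,0],[0,-0.08,0,0,0,0,0],[0,-0.08,0,0,0,0,0],[0,-0.08,0,0,0,0,0]])

```text
time_s: 16.38
eef_pos: [0.5011, -0.0677, 0.1127]
orientation: [3.142, -0.0, 2.992]
ft_force: [-0.1, 2.0, 0.5]
finger_gap: 0.0005
```

Call:
play_rows(series=[[0,-0.06,0,0,0,0,0],[0,-0.04,0,0,0,0,0]])

```text
time_s: 16.55
eef_pos: [0.5006, -0.0707, 0.1127]
orientation: [-3.142, -0.0, 2.992]
ft_force: [0.0, 1.5, 0.3]
finger_gap: -0.0
```

```bash
python3 -c "
from h import *;case_tcp()"
```

```text
t 16.55 tcp in case [-0.065  -0.0821  0.1127] yaw err -0.0005 F case [-0.2  1.5  0.3] gap -3.269749690746078e-05
```

Call:
play_rows(series=[[0,-0.04,0,0,0,0,0],[0,-0.04,0,0,0,0,0]])

```text
time_s: 16.72
eef_pos: [0.5003, -0.0729, 0.1127]
orientation: [-3.142, -0.0, 2.992]
ft_force: [-0.4, 1.6, 0.4]
finger_gap: -0.0003
```

Call:
play_rows(series=[[0,-0.04,0,0,0,0,0],[0,0,0,0,0,0,0]])

```text
time_s: 16.88
eef_pos: [0.5001, -0.0742, 0.1127]
orientation: [-3.141, -0.0, 2.992]
ft_force: [-0.9, 1.4, 0.1]
finger_gap: -0.0001
```

```bash
python3 -c "
from h import *;case_tcp()"
```

```text
t 16.88 tcp in case [-0.065  -0.0857  0.1127] yaw err -0.0005 F case [-1.1  1.2  0.1] gap -6.913061603103357e-05
```

Call:
play_rows(series=[[0,-0.03,0,0,0,0,0],[0,0,0,0,0,0,0]])

```text
time_s: 17.05
eef_pos: [0.5, -0.0747, 0.1127]
orientation: [3.141, -0.0, 2.992]
ft_force: [-0.4, 4.0, 0.0]
finger_gap: -0.0
```

Call:
play_rows(series=[[0,-0.03,0,0,0,0,0],[0,0,0,0,0,0,0]])

```text
time_s: 17.22
eef_pos: [0.5, -0.075, 0.1127]
orientation: [3.14, -0.0, 2.992]
ft_force: [1.7, 10.5, 0.1]
finger_gap: 0.0002
```

Call:
play_rows(series=[[0,-0.02,0,0,0,0,0],[0,0,0,0,0,0,0]])

```text
time_s: 17.38
eef_pos: [0.5, -0.0751, 0.1127]
orientation: [3.139, -0.0, 2.992]
ft_force: [1.0, 14.1, 0.8]
finger_gap: -0.0002
```

The force rises sharply at y = -0.0866, so the right bolt is home as well. I'll back off, lift and move clear.

Call:
play_rows(series=[[0,0.2,0,0,0,0,0],[0,0.4,0,0,0,0,0],[0,0,-0.5,0,0,0,0],[0,0,-0.8,0,0,0,0],[0,0,-1,0,0,0,0],[0,0,-1,0,0,0,0],[0,0,-1,0,0,0,0],[0,0,-1,0,0,0,0],[1,0,0,0,0,0,0],[1,0,0,0,0,0,0],[1,0,0,0,0,0,0],[1,0,0,0,0,0,0]])

```text
time_s: 18.38
eef_pos: [0.3826, -0.0402, 0.2716]
orientation: [-3.141, 0.0, 2.992]
ft_force: [0.4, -0.3, 0.3]
finger_gap: -0.0001
```

Call:
play_rows(series=[[0.5,0,0,0,0,0,0],[0,0,0,0,0,0,0],[0,0,0,0,0,0,0]])

```text
time_s: 18.63
eef_pos: [0.3691, -0.0383, 0.2723]
orientation: [-3.141, 0.002, 2.992]
ft_force: [1.0, -0.2, 0.0]
finger_gap: -0.0
```

```bash
python3 -c "
from h import *;case_tcp()
import cv2
d=capture('scene');e=capture('side');cv2.imwrite('pics/s6.png',np.hstack([cv2.resize(d['frame'][130:310,200:340],(400,514),interpolation=2),cv2.resize(e['frame'][130:310,210:350],(400,514),interpolation=2)]))
for y in(.105,-.105,.075,-.075):
  w=world(P0,(-.065,y,.1255));a=(proj(d,w)[0]-[200,130])*2.857;b=(proj(e,w)[0]-[210,130])*2.857+[400,0];print(y,a.round(),b.round())
for c in('scene','side'):
  for n in('tab_left','tab_right','case','tape','tape2','pencup','marker','sensor'): print(c,n,[(np.round(r['at'],1).tolist(),round(r['score'],2)) for r in spotter.mark_of(n,c)[:2]])
"
```

```text
t 18.63 tcp in case [-0.1999 -0.0696  0.2723] yaw err -0.0003 F case [ 1.  -0.1  0. ] gap -4.8884711562707765e-05
0.105 [293. 306.] [493. 156.]
-0.105 [207. 140.] [633. 274.]
0.075 [279. 279.] [511. 172.]
-0.075 [218. 161.] [611. 255.]
scene tab_left [([287.9, 212.0], 0.72)]
scene tab_right [([275.5, 180.1], 0.59)]
scene case [([261.3, 250.1], 0.59)]
scene tape [([337.6, 379.9], 0.85), ([273.4, 180.4], 0.5)]
scene tape2 [([337.6, 379.9], 0.85), ([273.4, 180.4], 0.5)]
scene pencup [([215.9, 160.9], 0.65)]
scene marker [([263.6, 162.3], 0.54)]
scene sensor [([380.1, 367.7], 0.58)]
side tab_left [([241.8, 184.1], 0.58)]
side tab_right [([290.8, 222.4], 0.64)]
side case [([287.3, 223.9], 0.85), ([169.3, 221.2], 0.29)]
side tape [([167.1, 219.4], 0.72), ([207.8, 173.3], 0.67)]
side tape2 [([167.1, 219.4], 0.72), ([207.8, 173.3], 0.67)]
side pencup [([408.5, 307.1], 0.72)]
side marker [([344.0, 330.8], 0.87), ([409.9, 306.1], 0.42)]
side sensor [([183.2, 181.9], 0.89)]
```

View pics/s6.png

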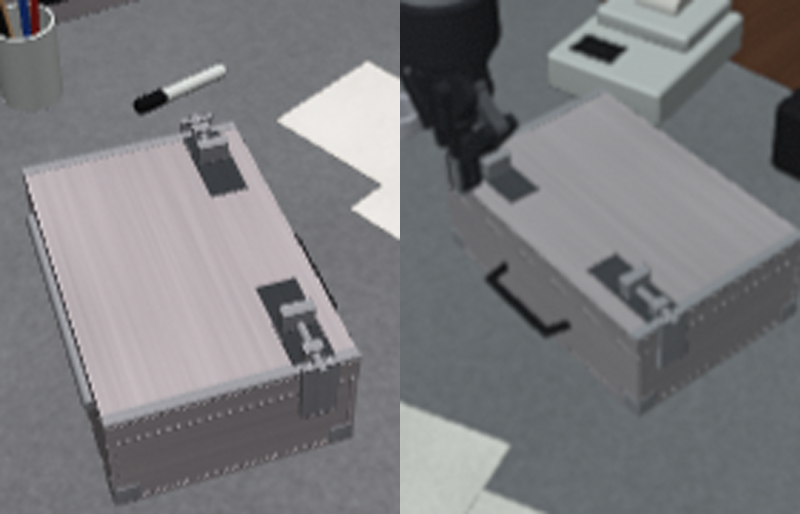

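Both tabs sit at their home positions (about (296,308) and (207,142) in the crop, against predicted (293,306) and (207,140)). The bolts reach into the keepers, and the lid is shut. Nothing touches the robot, so I'll hand in.

```bash
python3 -c "
from plant import job;print(job.finish_job())"
```

```text
the job is handed in; nothing more can be done
None
```

The case is closed and both slide bolts are home. I handed the job in at about 19 s, well inside the 48 s limit.

- **Lid:** I pushed it down with the shut fingertips between the bolts, slowing near the end. It moved under about 5 N and stopped at 104 mm, the shut height. I then pressed up to 19 N to confirm it would go no farther.
- **Bolts:** I pushed the left one first, then the right. Each moved at about 2 N and then met its end stop. Peak force was 16.5 N on the left and 14 N on the right. The 172 mm between the two stop positions matches both bolts being home.
- **Last pictures:** The lid is flat and both tabs are within about 3 mm of their predicted home positions, with the bolt ends in the keepers. The robot is clear of everything.
- **Other items:** The case and loose items were found within a few pixels of where they started. The stopwatch is shut inside, so I couldn't check it.

**Disagreements:**
- The left stop's 16.5 N is just over the roughly 15 N at which the case can start to slide. No shift of the case showed in the pictures.
- The network's left-tab position in the final scene picture was off, at (288,212) against about (303,237) expected. The picture and the side camera both show that bolt home.
- The network also missed the large tape roll in the final scene picture, but the side camera found it in place.

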